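Select the disc-marked gear on the etching press drive

ROBOT

A 6-joint arm with a two-finger parallel gripper is mounted at the origin on the work surface. World frame = base frame: x ahead of the robot, y to its left, z up, the work surface at z = 0. Lengths are in m, angles in rad, forces in N, time in s.
With the tool pointing down it reaches from about 0.375 to 0.975 m from the base axis. Payload 3.8 kg.
Tool frame: the origin (TCP) lies at the very end of the fingers, on their centre line; the grasp point (between the pads) lies 19 mm behind it; z points along the fingers, y is the direction in which the jaws open and shut (so a half turn about z gives the same grasp; the last joint's range is limited). The gripper opens to 85 mm and grips with 20 to 120 N. Pads are 22 mm wide; open, the fingers measure 114 mm over their backs; the gripper's body (76 mm by 85 mm) begins 54 mm behind the grasp point. The pads swing forward as they close: fully open they stand 13 mm farther back than shut.
Start: joints at [-1.364, 0.264, 1.604, -0, 1.274, -0.037], TCP at [0.163, -0.655, 0.231] pointing down, gripper open.
Joint ranges: [-2.63, 2.63], [-0.94, 2.18], [0.31, 2.57], [-1.31, 4.45], [0, 2.66], [-2.55, 2.55]. Speed limits (rad/s): [2.57, 2.57, 3.14, 3.14, 3.14, 3.14].

INTERFACE

Orientations are given as a rotation vector (axis times angle).
In Python, from workcell import bot gives the robot as it stands.
- The arm moves only by the tool jog_arm, never from a script. Its argument "plan" is a list of rows, each an object of numbers: "claw": the closure, from 0 (fully open) to 1 (shut); "x", "y", "z": the shift along the tool's x, y, z in m; "turn": the turn about the tool's z in degrees. In form: [{"claw": .., "x": .., "y": .., "z": .., "turn": ..}, ...]. A call has 1 to 10 rows; each row shifts and turns the commanded pose from where the row before left it, along the tool's axes as they then stand; what a row does not reach is not made up. A row lasts 1/8 s, in which the tool goes at most 62.5 mm and 10.7 degrees, less where a joint would pass 70% of its speed; a pose out of reach is approached as far as the arm can. A call is refused whole if a number of a shift passes 0.0625 or a number of a turn 10.7, either way. A call with a gripper value outside its range is refused whole. The fingers move at their own pace and stop on an object; "newtons" is the grip in N (left out, the last holds). Time passes only in rows, so rows that do not move let the fingers close. It gives the time, the measured TCP pose, the force and the opening at its end, in the units of the state.
- bot.read_state(): the state, without advancing time (a new reading comes with each control period).
- bot.read_camera(name): name is "side" or "top"; returns the picture (420x560x3 uint8, red, green, blue); there is no depth.
- bot.camera_params(name): a dict with "fx", "fy", "cx", "cy" (pixels), "world_to_cam" (4x4, takes a point from world to camera coordinates). Camera axes: x right, y up, looking along -z (the intrinsics and any distortion apply to the point x, -y, -z); pixel columns grow to the right and rows downward; lengths in m; the calibration is good to about 2 mm. A picture is of the moment at which its call begins. camera_params takes no time and is no camera call.
- bot.finish_job(): hands the job in, once; it reports no verdict.
The state is a dict: "time": time; "q": joint angles; "joint_vel": joint speeds; "joint_torque": joint torques, N m; "tool_pos": TCP position; "tcp_rot": TCP orientation; "wrist_force": force on the tool from outside, world axes, zero at the start; "torque": the same for the moment, N m; "width": opening from 0.0 (shut) to 1.0 (fully open).
Only numpy, scipy, OpenCV 4.12 (cv2) and the standard library are available. Lean on these libraries where they do the work, as an engineer would, in place of code of your own. Each camera call takes 0.05 s, during which the arm holds its last target. There are 200 camera calls.

TASK

Put the press drive into the gear marked by the round brass disc: with the fingertips, push the gear lever out of its parking slot, along the cross slot, and fully home to the end of the slot that the disc stands beside. Only push the lever, gently; do not grip it, do not enter any of the other three badge-marked slots on the way, leave the other things on the bench and gearbox where they are, and finish with the hand clear.

Things in the scene. Friction and masses are not known exactly. Their poses are not given: they have to be found in the camera images.
- gearbox: grey drive unit, 220 (x) x 340 (y) x 90 mm, fixed; origin at the centre of its underside, z up, yaw within 0.4 rad. On top, in the middle, a 170 x 170 mm steel gate plate, top face at 100 mm. Gate layout in gearbox axes: a cross slot along y through the centre; at its ends (y = +26 and -26 mm) a badge-marked slot to +x and one to -x; at y = 0 one unmarked slot to -x only (parking)
- gate_centre (a point): centre of the gate, on the plate's top face; axes as the gearbox. All slots are 15 mm wide for the lever's 10 mm stem. The slots' ends stop the stem centre 28 mm from here along x; the cross slot's ends stop it about 28 mm from here along y
- knob (a point): centre of the black ball knob, 32 mm across, atop the gear lever (steel stem 10 mm thick). The lever tilts about a pivot on the gearbox z axis, 25 mm above its origin, 155 mm from the knob centre (180 mm above the bench upright). The knob is about 57 mm off centre at the slot ends. 2 to 3 N at the knob moves it; it stays where left. Space round the knob is clear above 150 mm
- stem_in_gate (a point): point on the lever's stem axis 72 mm from the pivot, where the stem passes through the gate plate
- shift (a joint): lever tilt along the gearbox x axis, rad: 0 in the cross slot (slack about +-0.035), about +0.36 at the end of a +x slot, about -0.36 at the end of a -x slot. Starts in the parking slot, between -0.34 and -0.2
- select (a joint): lever tilt along the gearbox y axis, rad: 0 at the parking slot's lane, about +0.35 in the +y lane, about -0.35 in the -y lane (slack about +-0.035)
- badge_disc: round brass disc, 36 mm across, 3 mm thick, fixed on the gate plate; origin at the centre of its underside. The four badges stand 60 mm from the gate centre in gearbox x and 46 mm in gearbox y, one by the end of each outer slot; which is where varies
- badge_triangle: brass triangle, 42 mm wide and 36 mm long, 3 mm thick, as above
- badge_bar: brass bar, 42 x 10 mm, 3 mm thick, as above
- badge_cross: brass cross, 42 mm across with arms 9 mm wide, 3 mm thick, as above
- ink_tin: small printed-paper ink tin on the gearbox deck (bystander)
- wrench: steel wrench lying on the gearbox deck (bystander)
- brayer: ink roller with black rubber drum and wooden handle, beside the gearbox (bystander)
- oil_bottle: bottle 160 mm tall, 60 mm wide, beside the gearbox (bystander)
- ink_knife: spatula-like ink knife lying on the bench (bystander)
- copper_plate: copper printing plate 90 x 130 x 5 mm lying beyond the gearbox (bystander)
- ink_jar: low jar 45 mm tall, 60 mm wide, on the robot's side of the gearbox (bystander)

How it is judged:
By the outcome, as a careful person would: the job done as asked, in the order asked, and still so for the second after the job is handed in, with the robot touching nothing.
It also fails if it takes over 45 s, if anything falls off the work surface, if the arm or the gripper's body presses on something with over 40 N, if the wrist force passes 120 N, or if a joint passes its speed limit or range.

## Working session

There is one attempt and no reset: what is moved stays moved. The work goes in short steps, Python scripts to look and compute and a tool call to move; the robot and the scene stay as the last step left them, time stands still between calls to the robot, and variables do not carry over. Pictures are saved under pics/ and viewed, about 8 in all and at most 12, crops included, and the job is handed in when it is done.

Besides the shell and the picture viewer there is one more tool, called after "Request:" as a command line: name --argument value ..., lists and objects as JSON in quotes. jog_arm: Moves the arm, as the interface text tells. Its arguments: {"type":"object","properties":{"plan":{"type":"array","items":{"type":"object","properties":{"claw":{"type":"number"},"x":{"type":"number"},"y":{"type":"number"},"z":{"type":"number"},"turn":{"type":"number"}}}},"newtons":{"type":"number"}},"required":["plan"]}

```bash
mkdir -p pics; ls; python3 - <<'E'
from workcell import bot
import cv2, numpy as np
for n in("top","side"):
    cv2.imwrite(f"pics/{n}0.png",bot.read_camera(n)[:,:,::-1]); p=bot.camera_params(n); print(n,{k:(np.round(v,4).tolist() if k=="world_to_cam" else v) for k,v in p.items()})
print(bot.read_state())
E
```

```text
pics
top {'fx': 480.4310433567934, 'fy': 480.4310433567934, 'cx': 283.05250531699454, 'cy': 213.3212360134969, 'world_to_cam': [[0.0134, -0.9999, 0.0004, 0.0187], [0.9803, 0.0133, 0.1969, -0.5941], [-0.1969, -0.0022, 0.9804, -0.9789], [0.0, 0.0, 0.0, 1.0]]}
side {'fx': 448.10996961536057, 'fy': 448.10996961536057, 'cx': 284.9199157308429, 'cy': 211.9549718891818, 'world_to_cam': [[-0.9122, -0.4096, 0.0128, 0.5154], [0.2925, -0.6288, 0.7204, -0.2465], [-0.287, 0.6609, 0.6934, -0.873], [0.0, 0.0, 0.0, 1.0]]}
{'time': 0.1, 'q': array([-1.36389858e+00,  2.64675853e-01,  1.60527047e+00,  1.56427260e-05,
        1.27371853e+00, -3.69007554e-02]), 'joint_vel': array([ 0.00262704, -0.00117026, -0.00368903, -0.00083125, -0.00172931,
        0.00082908]), 'joint_torque': array([-3.57330191e-04, -5.16707146e+01, -3.68590343e+01, -1.01611824e-04,
        6.27511967e-03,  2.43454656e-05]), 'tool_pos': array([ 0.16280116, -0.65437025,  0.23007002]), 'tcp_rot': array([-3.11623062e+00, -3.81751694e-01,  2.52767888e-04]), 'wrist_force': array([-0.60068968,  0.07526155, -1.48022589]), 'torque': array([ 0.00303793, -0.01899543,  0.0012186 ]), 'width': 0.998056375151153}
```

View pics/top0.png

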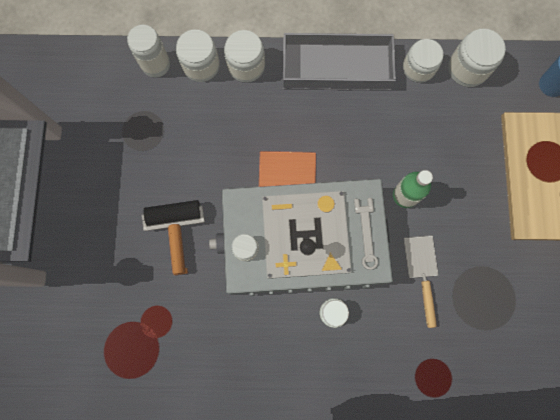

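View pics/side0.png

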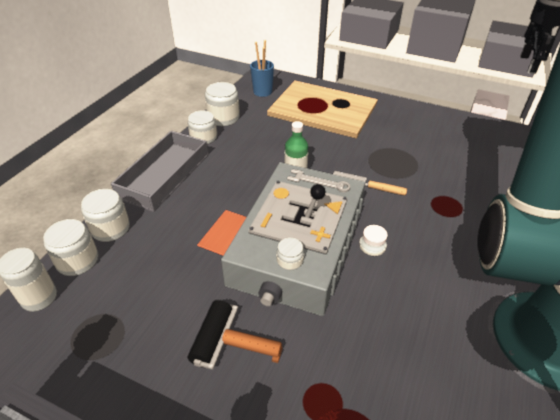

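The top view shows the gate at about (306,235), with the bar at (282,207), disc (326,204), cross (286,265), triangle (332,265) and knob near (308,247). The disc is in the +x, −y corner. The tall tin at (244,247), the bottle at (412,188) and the jar at (334,313) are the bystanders to watch. Next I'll fit the gate pose.

```bash
cat > h.py <<'E'
from workcell import bot
import cv2, numpy as np
from scipy.optimize import least_squares
def proj(n,P):
    c=bot.camera_params(n); P=np.atleast_2d(P); T=np.array(c["world_to_cam"])
    q=P@T[:3,:3].T+T[:3,3]
    return np.c_[c["cx"]+c["fx"]*q[:,0]/-q[:,2], c["cy"]-c["fy"]*q[:,1]/-q[:,2]]
def gw(g,p):  # gearbox -> world; g=x,y,yaw
    c,s=np.cos(g[2]),np.sin(g[2]); p=np.atleast_2d(p)
    return np.c_[g[0]+c*p[:,0]-s*p[:,1], g[1]+s*p[:,0]+c*p[:,1], p[:,2]]
def knob(sh,se):  # gearbox coordinates, tilt along x and y
    d=np.array([np.tan(sh),np.tan(se),1]); return d/np.linalg.norm(d)*.155+[0,0,.025]
E
python3 - <<'E'
from h import *
from scipy import ndimage
im=cv2.imread("pics/top0.png"); hsv=cv2.cvtColor(im,cv2.COLOR_BGR2HSV)
m=cv2.inRange(hsv,(12,120,120),(32,255,255)); m[:, :262]=0; m[:,350:]=0; m[:195]=0; m[275:]=0
n,l,s,c=cv2.connectedComponentsWithStats(m)
print([(s[i,4],c[i].round(1).tolist()) for i in range(1,n) if s[i,4]>8])
k=cv2.inRange(hsv,(0,0,0),(180,255,40)); k[:235]=0;k[262:]=0;k[:,295:]=k[:,295:];k[:,:292]=0;k[:,325:]=0
n,l,s,c2=cv2.connectedComponentsWithStats(k); print([(s[i].tolist(),c2[i].round(1).tolist()) for i in range(1,n) if s[i,4]>8])
a=cv2.resize(im[175:300,215:395],None,fx=4,fy=4,interpolation=cv2.INTER_CUBIC)
i2=cv2.imread("pics/side0.png")[160:260,230:370]
cv2.imwrite("pics/crop.png",a); cv2.imwrite("pics/crops.png",cv2.resize(i2,None,fx=5,fy=5,interpolation=cv2.INTER_CUBIC))
E
```

```text
[(np.int32(199), [325.5, 203.4]), (np.int32(78), [281.3, 206.2]), (np.int32(129), [285.5, 264.1]), (np.int32(153), [330.9, 263.9])]
[]
```

View pics/crop.png

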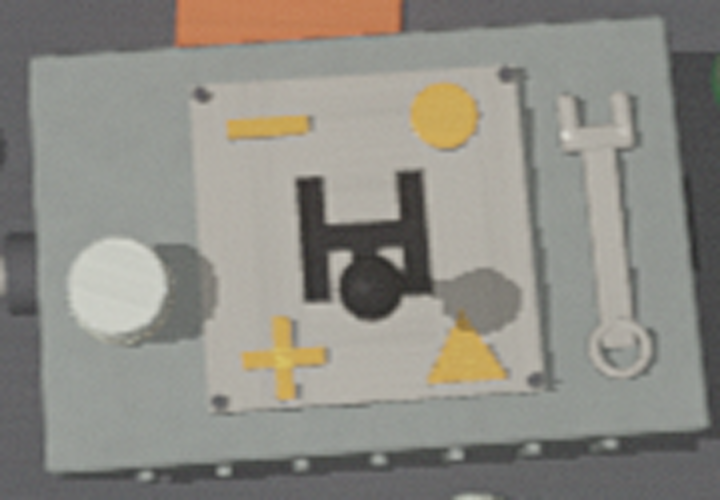

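View pics/crops.png

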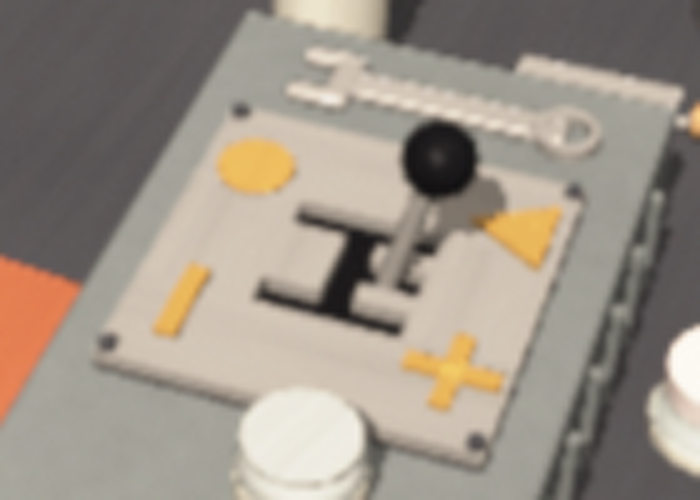

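The crops confirm that the disc marks the +x, −y slot. The knob is at top (307.6,246.9) and side (317.8,191.8), with the lever in the parking slot.

```bash
python3 - <<'E'
from h import *
P=np.array([[.06,-.046,.103],[.06,.046,.103],[-.06,.046,.103],[-.06,-.046,.103]])
t=np.array([[325.5,203.4],[281.3,206.2],[285.5,264.1],[330.9,263.9]])+.2
# side crop centres, plus corners not used
s=np.array([[256,166],[182,300],[453,371],[528,232]])/5+[230,160]
f=lambda g:np.r_[proj("top",gw(g,P))-t,proj("side",gw(g,P))-s].ravel()
for nm,F in(("top",lambda g:(proj("top",gw(g,P))-t).ravel()),("both",f)):
    r=least_squares(F,[.55,-.02,0]);print(nm,r.x.round(4),f(r.x).reshape(-1,2).round(1).tolist())
g=r.x
kt,ks=np.array([307.7,246.9]),np.array([317.8,191.8])
F=lambda a:np.r_[proj("top",gw(g,knob(*a)))-kt,proj("side",gw(g,knob(*a)))-ks].ravel()
k=least_squares(F,[-.3,0]);print("shift,select",k.x.round(3),F(k.x).round(1),"knob",gw(g,knob(*k.x)).round(4))
for a in([0,0],[0,-.35],[.36,-.35]): print(a,knob(*a).round(4),gw(g,knob(*a)).round(4))
E
```

```text
top [ 0.5418 -0.021   0.0708] [[0.5, 0.9], [0.4, 0.5], [-0.4, 0.5], [-0.5, -1.9], [-0.4, -0.7], [-0.8, -0.7], [-1.0, -0.3], [-3.8, -1.0]]
both [ 0.5401 -0.021   0.0679] [[0.6, 1.7], [0.5, 1.3], [-0.5, 1.3], [-0.6, -1.0], [0.3, -0.5], [-0.1, -0.6], [-0.3, -0.0], [-3.1, -0.7]]
shift,select [-0.227  0.015] [ 0.1  0.6 -0.6 -0.2] knob [[ 0.5052 -0.0211  0.176 ]]
[0, 0] [0.   0.   0.18] [[ 0.5401 -0.021   0.18  ]]
[0, -0.35] [ 0.     -0.0531  0.1706] [[ 0.5437 -0.074   0.1706]]
[0.36, -0.35] [ 0.0517 -0.0501  0.1623] [[ 0.595  -0.0675  0.1623]]
```

Request:
jog_arm --plan '[{"claw": 1, "turn": 10}, {"claw": 1, "x": 0.028, "y": -0.05}, {"claw": 1, "x": 0.028, "y": -0.05}, {"claw": 1, "x": 0.028, "y": -0.05}, {"claw": 1, "x": 0.028, "y": -0.05}, {"claw": 1, "x": 0.028, "y": -0.05}, {"claw": 1, "x": 0.028, "y": -0.05}, {"claw": 1, "x": 0.028, "y": -0.05}, {"claw": 1, "x": 0.028, "y": -0.05}, {"claw": 1}]' --newtons 20

```text
schema error: expected keys claw, x, y, z, turn
```

```bash
cat >> h.py <<'E'
from scipy.spatial.transform import Rotation as R
G=[.541,-.021,.069]
def tip(S=None):
    S=S or bot.read_state(); p=S["tool_pos"]; c,s=np.cos(G[2]),np.sin(G[2]); d=p[:2]-G[:2]
    x=R.from_rotvec(S["tcp_rot"]).as_matrix()[:,0]
    print("t",round(S["time"],2),"tip gearbox x,y,z mm",(1e3*np.r_[c*d[0]+s*d[1],-s*d[0]+c*d[1],p[2]]).round(1),"toolx yaw rel deg",round(np.degrees(np.arctan2(x[1],x[0])-G[2]),2),"F",S["wrist_force"].round(1),"w",round(S["width"],2))
E
python3 -c "from h import *;tip()"
```

```text
t 0.1 tip gearbox x,y,z mm [-421.  -605.8  230.1] toolx yaw rel deg 10.01 F [-0.6  0.1 -1.5] w 1.0
```

All keys are needed in each row.

Request:
jog_arm --plan '[{"claw": 1, "x": 0, "y": 0, "z": 0, "turn": 10}, {"claw": 1, "x": 0.028, "y": -0.05, "z": 0, "turn": 0}, {"claw": 1, "x": 0.028, "y": -0.05, "z": 0, "turn": 0}, {"claw": 1, "x": 0.028, "y": -0.05, "z": 0, "turn": 0}, {"claw": 1, "x": 0.028, "y": -0.05, "z": 0, "turn": 0}, {"claw": 1, "x": 0.028, "y": -0.05, "z": 0, "turn": 0}, {"claw": 1, "x": 0.028, "y": -0.05, "z": 0, "turn": 0}, {"claw": 1, "x": 0.028, "y": -0.05, "z": 0, "turn": 0}, {"claw": 1, "x": 0.028, "y": -0.05, "z": 0, "turn": 0}, {"claw": 1, "x": 0, "y": 0, "z": 0, "turn": 0}]' --newtons 20

```text
time: 1.35
tool_pos: [0.3596, -0.2371, 0.2309]
tcp_rot: [-3.138, -0.118, -0.0]
wrist_force: [-0.1, -0.7, -0.3]
width: -0.001
```

```bash
python3 -c "from h import *;tip()"
```

```text
t 1.35 tip gearbox x,y,z mm [-195.9 -203.1  230.9] toolx yaw rel deg 0.36 F [-0.1 -0.7 -0.3] w -0.0
```

Request:
jog_arm --plan '[{"claw": 1, "x": 0.027, "y": -0.05, "z": 0, "turn": 0.4}, {"claw": 1, "x": 0.027, "y": -0.05, "z": 0, "turn": 0}, {"claw": 1, "x": 0.027, "y": -0.05, "z": 0, "turn": 0}, {"claw": 1, "x": 0.025, "y": -0.053, "z": 0, "turn": 0}, {"claw": 1, "x": 0, "y": 0, "z": 0, "turn": 0}, {"claw": 1, "x": 0, "y": 0, "z": 0.035, "turn": 0}, {"claw": 1, "x": 0, "y": 0, "z": 0.033, "turn": 0}, {"claw": 1, "x": 0, "y": 0, "z": 0, "turn": 0}, {"claw": 1, "x": 0, "y": 0, "z": 0, "turn": 0}]'

```text
time: 2.48
tool_pos: [0.4519, -0.0323, 0.1642]
tcp_rot: [3.14, 0.095, 0.001]
wrist_force: [-0.5, 0.1, 0.9]
width: 0.001
```

```bash
python3 - <<'E'
from h import *
tip()
a=bot.read_camera("top")[170:290,240:400]; b=bot.read_camera("side")[130:250,240:400]
cv2.imwrite("pics/c1.png",cv2.resize(np.vstack([a,b])[:,:,::-1],None,fx=2.5,fy=2.5,interpolation=cv2.INTER_CUBIC))
E
```

```text
t 2.48 tip gearbox x,y,z mm [-89.6  -5.2 164.2] toolx yaw rel deg -0.47 F [-0.5  0.1  0.9] w 0.0
```

View pics/c1.png

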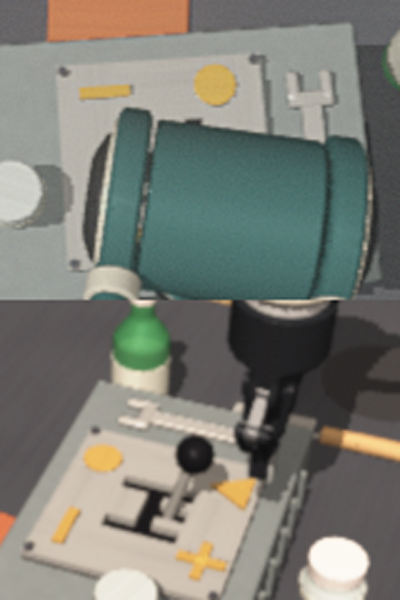

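The side view shows the closed fingertips behind the knob on the −x side, with the knob still in the parking slot. Now the push along +x.

Request:
jog_arm --plan '[{"claw": 1, "x": 0.01, "y": -0.006, "z": 0.004, "turn": -0.4}, {"claw": 1, "x": 0.008, "y": 0, "z": 0, "turn": 0}, {"claw": 1, "x": 0.008, "y": 0, "z": 0, "turn": 0}, {"claw": 1, "x": 0.008, "y": 0, "z": 0, "turn": 0}, {"claw": 1, "x": 0.008, "y": 0, "z": 0, "turn": 0}, {"claw": 1, "x": 0.008, "y": 0, "z": 0, "turn": 0}, {"claw": 1, "x": 0.006, "y": 0, "z": 0, "turn": 0}, {"claw": 1, "x": 0.003, "y": 0, "z": 0, "turn": 0}, {"claw": 1, "x": 0, "y": 0, "z": 0, "turn": 0}]'

```text
time: 3.7
tool_pos: [0.5103, -0.0211, 0.1592]
tcp_rot: [-3.14, -0.109, -0.0]
wrist_force: [-1.1, 0.6, 0.5]
width: 0.001
```

```bash
cat >> h.py <<'E'
def fitknob(lo=(150,215),hi=(235,330)):
    # side camera: dark ball blob -> nearest match over shift/select by projecting
    b=bot.read_camera("side"); return b
E
python3 - <<'E'
from h import *
tip(); b=bot.read_camera("side")
for a in([0,0],[0,-.35],[.36,-.35],[-.36,-.35],[-.227,0]): print(a,proj("side",gw(G,knob(*a))).round(1))
cv2.imwrite("pics/c2.png",cv2.resize(b[130:250,230:370,::-1],None,fx=5,fy=5,interpolation=cv2.INTER_CUBIC))
E
```

```text
t 3.7 tip gearbox x,y,z mm [-30.7   2.  159.2] toolx yaw rel deg 0.02 F [-1.1  0.6  0.5] w 0.0
[0, 0] [[300.9 185.2]]
[0, -0.35] [[308.8 173.5]]
[0.36, -0.35] [[285.6 171.9]]
[-0.36, -0.35] [[331.3 183. ]]
[-0.227, 0] [[317.1 190.8]]
```

View pics/c2.png

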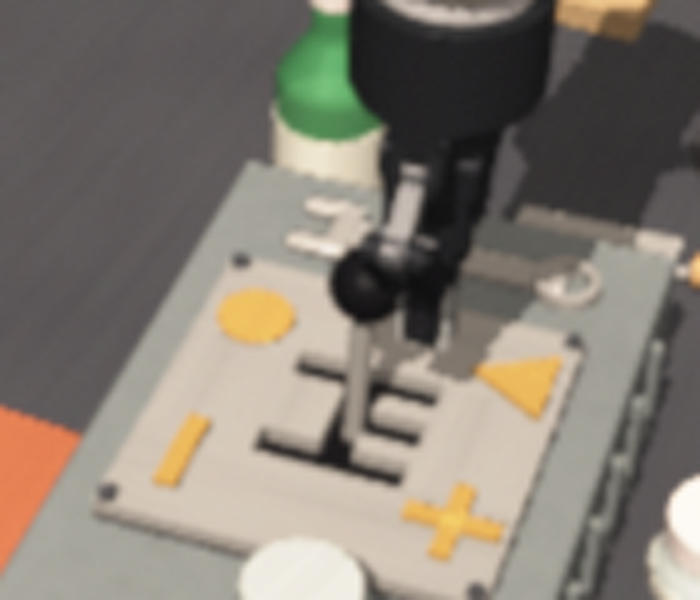

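The ball is at (302.8,186.8), so shift is about −0.025, almost at the cross slot. I'll push 3 mm more, then back off and go round to the +y side.

Request:
jog_arm --plan '[{"claw": 1, "x": 0.003, "y": 0, "z": 0, "turn": 0}, {"claw": 1, "x": 0, "y": 0, "z": 0, "turn": 0}, {"claw": 1, "x": 0, "y": 0, "z": 0, "turn": 0}]'

```text
time: 4.12
tool_pos: [0.513, -0.0209, 0.1593]
tcp_rot: [3.14, 0.109, 0.0]
wrist_force: [-2.6, 0.7, 1.1]
width: -0.002
```

Request:
jog_arm --plan '[{"claw": 1, "x": -0.018, "y": 0, "z": 0, "turn": 0}, {"claw": 1, "x": 0, "y": -0.025, "z": 0, "turn": 0}, {"claw": 1, "x": 0, "y": -0.028, "z": 0, "turn": 0}, {"claw": 1, "x": 0.02, "y": 0, "z": 0, "turn": 0}, {"claw": 1, "x": 0.025, "y": 0, "z": 0, "turn": 0}, {"claw": 1, "x": 0, "y": 0, "z": 0, "turn": 0}, {"claw": 1, "x": 0, "y": 0, "z": 0, "turn": 0}]'

```text
time: 5.0
tool_pos: [0.535, 0.0337, 0.159]
tcp_rot: [3.14, 0.109, -0.002]
wrist_force: [-0.4, 0.0, -0.8]
width: 0.003
```

```bash
python3 - <<'E'
from h import *
tip(); b=bot.read_camera("side")
cv2.imwrite("pics/c3.png",cv2.resize(b[130:250,230:370,::-1],None,fx=5,fy=5,interpolation=cv2.INTER_CUBIC))
E
```

```text
t 5.0 tip gearbox x,y,z mm [ -2.2  54.9 159. ] toolx yaw rel deg 0.01 F [-0.4  0.  -0.8] w 0.0
```

View pics/c3.png

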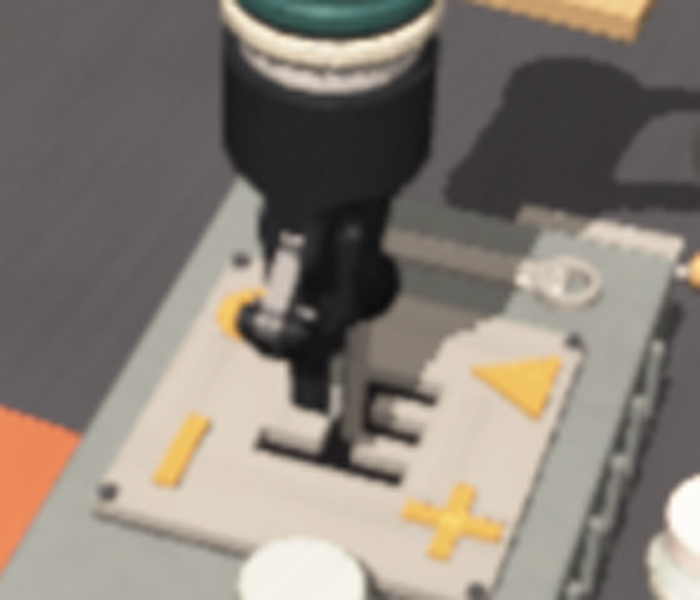

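The knob is upright at about (363,280) in the crop and the fingers are on its +y side. Now the push along −y.

Request:
jog_arm --plan '[{"claw": 1, "x": 0.002, "y": 0.012, "z": 0.002, "turn": 0}, {"claw": 1, "x": 0, "y": 0.008, "z": 0, "turn": 0}, {"claw": 1, "x": 0, "y": 0.008, "z": 0, "turn": 0}, {"claw": 1, "x": 0, "y": 0.008, "z": 0, "turn": 0}, {"claw": 1, "x": 0, "y": 0.008, "z": 0, "turn": 0}, {"claw": 1, "x": 0, "y": 0.008, "z": 0, "turn": 0}, {"claw": 1, "x": 0, "y": 0.008, "z": 0, "turn": 0}, {"claw": 1, "x": 0, "y": 0.006, "z": 0, "turn": 0}, {"claw": 1, "x": 0, "y": 0.004, "z": 0, "turn": 0}, {"claw": 1, "x": 0, "y": 0, "z": 0, "turn": 0}]'

```text
time: 6.3
tool_pos: [0.543, -0.0364, 0.1572]
tcp_rot: [3.139, 0.109, -0.001]
wrist_force: [-0.3, -0.1, -0.2]
width: 0.002
```

```bash
python3 - <<'E'
from h import *
tip(); b=bot.read_camera("side"); print(bot.read_state()["wrist_force"].round(1))
cv2.imwrite("pics/c4.png",cv2.resize(b[130:250,230:370,::-1],None,fx=5,fy=5,interpolation=cv2.INTER_CUBIC))
E
```

```text
t 6.3 tip gearbox x,y,z mm [  0.9 -15.5 157.2] toolx yaw rel deg 0.01 F [-0.3 -0.1 -0.2] w 0.0
[ 0.1 -0.5  0.6]
```

View pics/c4.png

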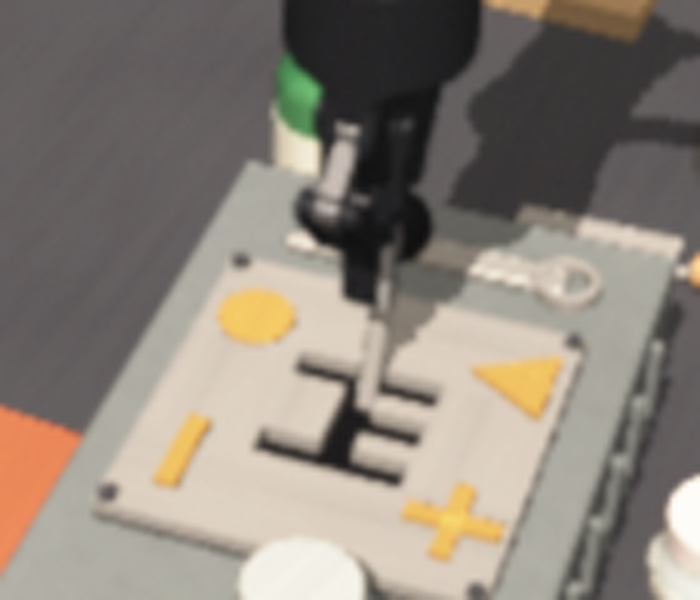

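The stem is in the cross slot, just short of the −y lane. The ball is at about px (311,176), against (308.8,173.5) expected. I'll push 7 mm more along −y.

Request:
jog_arm --plan '[{"claw": 1, "x": 0, "y": 0.004, "z": 0, "turn": 0}, {"claw": 1, "x": 0, "y": 0.003, "z": 0, "turn": 0}, {"claw": 1, "x": 0, "y": 0, "z": 0, "turn": 0}]'

```text
time: 6.72
tool_pos: [0.5435, -0.0431, 0.1572]
tcp_rot: [3.14, 0.109, -0.0]
wrist_force: [-0.3, 1.9, -1.5]
width: 0.001
```

Request:
jog_arm --plan '[{"claw": 1, "x": 0, "y": 0.002, "z": 0, "turn": 0}, {"claw": 1, "x": 0, "y": 0, "z": 0, "turn": 0}]'

```text
time: 6.98
tool_pos: [0.5437, -0.0449, 0.1573]
tcp_rot: [3.14, 0.109, -0.0]
wrist_force: [-0.1, 1.6, -0.6]
width: -0.0
```

```bash
python3 - <<'E'
from h import *
tip()
for a in([0,-.35],[-.03,-.35],[0,-.3]):
    st=gw(G,(knob(*a)-[0,0,.025])*72/155+[0,0,.025]); print(a,(proj("side",gw(G,knob(*a)))-[230,130])*5,(proj("side",st)-[230,130])*5)
E
```

```text
t 6.97 tip gearbox x,y,z mm [  1.  -24.1 157.3] toolx yaw rel deg 0.01 F [-0.1  1.6 -0.6] w -0.0
[0, -0.35] [[393.78985    217.64972725]] [[365.20600013 392.39628014]]
[-0.03, -0.35] [[403.4735638  220.10923855]] [[369.53089113 393.58197933]]
[0, -0.3] [[388.73431721 223.284943  ]] [[362.85863514 395.46147843]]
```

Request:
jog_arm --plan '[{"claw": 1, "x": 0, "y": -0.018, "z": 0, "turn": 0}, {"claw": 1, "x": -0.03, "y": 0, "z": 0, "turn": 0}, {"claw": 1, "x": -0.032, "y": 0, "z": 0, "turn": 0}, {"claw": 1, "x": 0, "y": 0.02, "z": 0, "turn": 0}, {"claw": 1, "x": 0, "y": 0.026, "z": 0, "turn": 0}, {"claw": 1, "x": 0, "y": 0, "z": 0, "turn": 0}, {"claw": 1, "x": 0, "y": 0, "z": 0, "turn": 0}]'

```text
time: 7.85
tool_pos: [0.4839, -0.0763, 0.1575]
tcp_rot: [-3.139, -0.109, -0.0]
wrist_force: [0.0, 0.3, -0.1]
width: 0.0
```

```bash
python3 - <<'E'
from h import *
tip(); b=bot.read_camera("side")
cv2.imwrite("pics/c5.png",cv2.resize(b[130:250,230:370,::-1],None,fx=5,fy=5,interpolation=cv2.INTER_CUBIC))
E
```

```text
t 7.85 tip gearbox x,y,z mm [-60.8 -51.3 157.5] toolx yaw rel deg 0.01 F [ 0.   0.3 -0.1] w 0.0
```

View pics/c5.png

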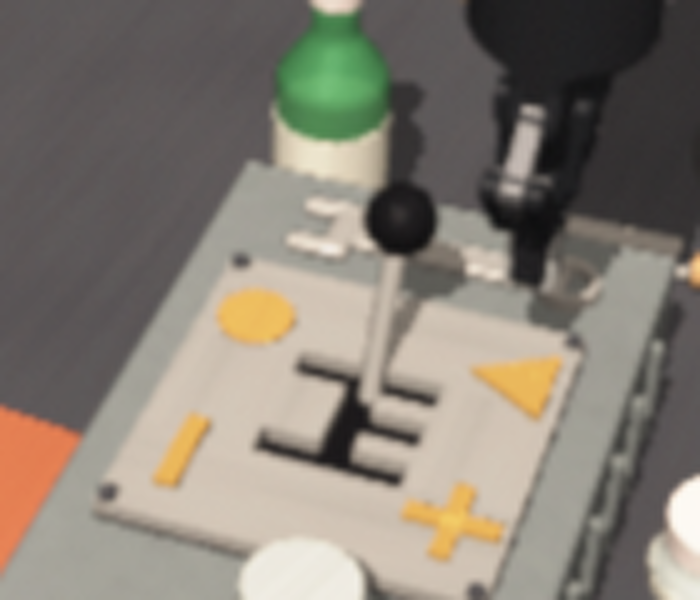

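The ball is at (401,219) in the crop, so shift is about −0.02 and select about −0.345, lined up with the disc slot. The tip is on its −x side. Now the push along +x.

Request:
jog_arm --plan '[{"claw": 1, "x": 0.015, "y": 0, "z": 0.002, "turn": 0}, {"claw": 1, "x": 0.009, "y": 0, "z": 0, "turn": 0}, {"claw": 1, "x": 0.008, "y": 0, "z": 0, "turn": 0}, {"claw": 1, "x": 0.008, "y": 0, "z": 0, "turn": 0}, {"claw": 1, "x": 0.008, "y": 0, "z": 0, "turn": 0}, {"claw": 1, "x": 0.008, "y": 0, "z": 0, "turn": 0}, {"claw": 1, "x": 0.008, "y": 0, "z": 0, "turn": 0}, {"claw": 1, "x": 0.008, "y": 0, "z": 0, "turn": 0}, {"claw": 1, "x": 0.006, "y": 0, "z": 0, "turn": 0}, {"claw": 1, "x": 0, "y": 0, "z": 0, "turn": 0}]'

```text
time: 9.15
tool_pos: [0.562, -0.0717, 0.1551]
tcp_rot: [3.14, 0.109, -0.0]
wrist_force: [-1.7, 0.5, -0.5]
width: -0.0
```

Request:
jog_arm --plan '[{"claw": 1, "x": 0.004, "y": 0, "z": 0, "turn": 0}, {"claw": 1, "x": 0, "y": 0, "z": 0, "turn": 0}]'

```text
time: 9.4
tool_pos: [0.5657, -0.0715, 0.1553]
tcp_rot: [3.14, 0.109, 0.0]
wrist_force: [-1.3, -0.2, -1.6]
width: -0.002
```

```bash
python3 -c "from h import *;tip()"
```

```text
t 9.4 tip gearbox x,y,z mm [ 21.2 -52.  155.3] toolx yaw rel deg 0.01 F [-1.3 -0.2 -1.6] w -0.0
```

Request:
jog_arm --plan '[{"claw": 1, "x": 0.003, "y": 0, "z": 0, "turn": 0}, {"claw": 1, "x": 0, "y": 0, "z": 0, "turn": 0}]'

```text
time: 9.65
tool_pos: [0.5687, -0.0712, 0.1553]
tcp_rot: [3.14, 0.109, 0.0]
wrist_force: [-0.6, -0.2, -1.5]
width: -0.004
```

Request:
jog_arm --plan '[{"claw": 1, "x": 0.002, "y": 0, "z": 0, "turn": 0}, {"claw": 1, "x": 0, "y": 0, "z": 0, "turn": 0}]'

```text
time: 9.9
tool_pos: [0.5707, -0.071, 0.1553]
tcp_rot: [3.14, 0.109, 0.0]
wrist_force: [-1.4, 0.5, -2.1]
width: -0.004
```

Request:
jog_arm --plan '[{"claw": 1, "x": 0.002, "y": 0, "z": 0, "turn": 0}, {"claw": 1, "x": 0, "y": 0, "z": 0, "turn": 0}]'

```text
time: 10.15
tool_pos: [0.572, -0.0709, 0.155]
tcp_rot: [-3.14, -0.109, 0.003]
wrist_force: [-4.5, -0.0, -0.9]
width: 0.002
```

```bash
python3 - <<'E'
from h import *
tip(); b=bot.read_camera("side")
for a in([.36,-.35],[.3,-.35]):print((proj("side",gw(G,knob(*a)))-[230,130])*5)
cv2.imwrite("pics/c6.png",cv2.resize(b[130:250,230:370,::-1],None,fx=5,fy=5,interpolation=cv2.INTER_CUBIC))
E
```

```text
t 10.15 tip gearbox x,y,z mm [ 27.5 -51.9 155. ] toolx yaw rel deg 0.02 F [-4.5 -0.  -0.9] w 0.0
[[277.87840029 209.64894541]]
[[296.89519519 208.20881121]]
```

View pics/c6.png

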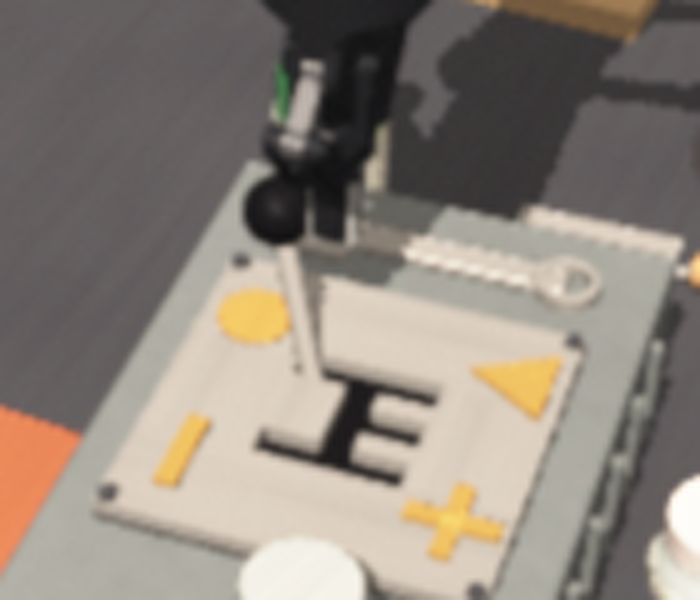

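The ball is at (277,210), which matches shift 0.36, and the force rose to 4.5 N at the stop. I'll press 1.5 mm more to confirm, then back off and lift clear.

Request:
jog_arm --plan '[{"claw": 1, "x": 0.0015, "y": 0, "z": 0, "turn": 0}, {"claw": 1, "x": 0, "y": 0, "z": 0, "turn": 0}]'

```text
time: 10.45
tool_pos: [0.5726, -0.0708, 0.1548]
tcp_rot: [-3.139, -0.109, 0.005]
wrist_force: [-7.4, 0.3, -0.8]
width: 0.002
```

Request:
jog_arm --plan '[{"claw": 1, "x": -0.01, "y": 0, "z": 0, "turn": 0}, {"claw": 1, "x": -0.03, "y": 0, "z": 0, "turn": 0}, {"claw": 1, "x": -0.04, "y": 0, "z": -0.03, "turn": 0}, {"claw": 1, "x": -0.03, "y": 0.02, "z": -0.05, "turn": 0}, {"claw": 1, "x": 0, "y": 0.05, "z": -0.03, "turn": 0}, {"claw": 1, "x": 0, "y": 0.06, "z": 0, "turn": 0}, {"claw": 1, "x": 0, "y": 0.06, "z": 0, "turn": 0}, {"claw": 1, "x": 0, "y": 0.05, "z": 0, "turn": 0}, {"claw": 1, "x": 0, "y": 0, "z": 0, "turn": 0}, {"claw": 1, "x": 0, "y": 0, "z": 0, "turn": 0}]'

```text
time: 11.7
tool_pos: [0.4813, -0.3178, 0.2658]
tcp_rot: [3.139, 0.108, 0.003]
wrist_force: [-0.4, -0.3, -0.8]
width: -0.002
```

```bash
python3 - <<'E'
from h import *
tip(); a=bot.read_camera("top")[170:290,215:395]; b=bot.read_camera("side")[130:250,210:390]
for n,o in(("top",[215,170]),("side",[210,130])):
  for k in([.36,-.35],[.36,-.38]):print(n,k,((proj(n,gw(G,knob(*k)))-o)*2.5).round(0)+([0,300] if n=="side" else [0,0]))
cv2.imwrite("pics/c7.png",cv2.resize(np.vstack([a,b])[:,:,::-1],None,fx=2.5,fy=2.5,interpolation=cv2.INTER_CUBIC))
E
```

```text
t 11.7 tip gearbox x,y,z mm [ -80.  -292.   265.8] toolx yaw rel deg -0.02 F [-0.4 -0.3 -0.8] w -0.0
top [0.36, -0.35] [[291.  81.]]
top [0.36, -0.38] [[296.  82.]]
side [0.36, -0.35] [[189. 405.]]
side [0.36, -0.38] [[191. 403.]]
```

View pics/c7.png

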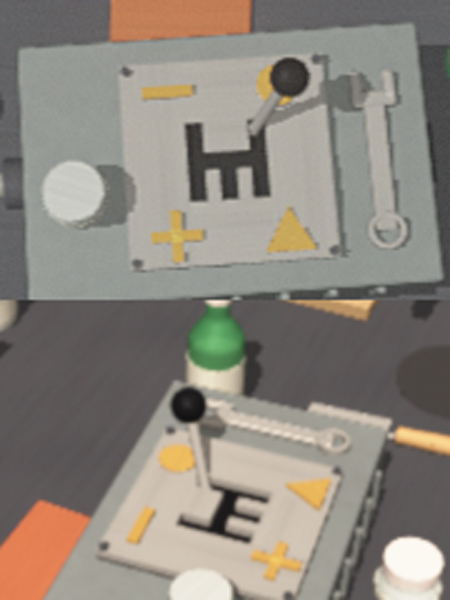

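The lever stands at the end of the disc slot: the ball is at top (290,76) and side (188,405), within a few pixels of the expected positions. The bystanders are unmoved and the hand is clear.

```bash
python3 -c "
from workcell import bot
print(bot.finish_job())"
```

```text
the job is handed in; nothing more can be done
None
```

The gear lever is fully home at the end of the disc's slot, the +x, −y one, and the job is handed in. I pushed it with closed fingertips out of parking (+x), along the cross slot (−y), then into the disc's slot (+x). It was never gripped, and the pictures between pushes show it in no other badge-marked slot.

- **Lever home:** at the end stop the measured contact force rose from about 1.5 N to 7.4 N and the tip stopped advancing. After I backed off, both cameras showed the knob within about 2 px of where it should be at that slot end (shift about 0.36, select about −0.35).
- **Hand and bystanders:** the hand ended about 0.3 m from the gearbox centre, reading no contact beyond sensor noise. The bystanders in the final crops (tin, wrench, bottle, plate, jar and knife) looked undisturbed. The brayer was outside those crops, so I did not check it again, but the hand never went near it.
- **Time:** 11.7 s of the 45 s allowed.
- **Disagreement:** the gate pose fitted from the top camera alone and from both cameras differed by about 2 mm. I relied on contact force and pictures rather than that fit for the final pushes.

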